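# Fan heel lifts on the drying tray and turn it to the fan

### The job

Fan the three heel lifts out along the narrow tray on the turntable, like roof shingles: first the tan one lying flat with its round end against the tray's blue end block, then the dark brown one with its round end lapped over the tan one's straight edge by about a third of its length, then the black one lapped over the brown one in the same way, all square to the tray and centred across it. Only when the row is laid, turn the turntable (the red post is its handle) a quarter turn anticlockwise, seen from above, until it is fully home at its stop and the straight edges face the fan. Keep the row as laid, and leave the other things on the bench where they are.

Things in the scene. Friction and masses are not known exactly. Their poses are not given: they have to be found in the camera images.
- tan_mid (a point): D-shaped tan leather heel lift, 8 mm thick, 60 mm long, 56 mm wide, about 30 g: a straight-sided part 32 mm long, then a half-round of 28 mm radius. The point is half-way up (4 mm above its underside) in the middle of the straight-sided part, 16 mm from the straight edge, 44 mm from the tip of the round end; grip it there across the 56 mm. x points to the straight edge, z up.
- brown_mid (a point): D-shaped dark brown leather heel lift, 8 mm thick, 60 mm long, 56 mm wide, about 30 g: a straight-sided part 32 mm long, then a half-round of 28 mm radius. The point is half-way up (4 mm above its underside) in the middle of the straight-sided part, 16 mm from the straight edge, 44 mm from the tip of the round end; grip it there across the 56 mm. x points to the straight edge, z up.
- black_mid (a point): D-shaped black rubber heel lift, 8 mm thick, 60 mm long, 56 mm wide, about 30 g: a straight-sided part 32 mm long, then a half-round of 28 mm radius. The point is half-way up (4 mm above its underside) in the middle of the straight-sided part, 16 mm from the straight edge, 44 mm from the tip of the round end; grip it there across the 56 mm. x points to the straight edge, z up.
- tray_end (a point): Turns along: point on the wooden tray bar's top, mid-width, at the inner face of the blue end block. x runs along the tray away from the block, z up. Tray 40 mm wide (lifts overhang, fingers pass beside it), 168 mm long from the block, top 47 mm above the bench; block 20 mm higher. A lift lapped by 20 mm lies 40 mm further on, straight edge down on the tray, round end raised, sloping 0.2 rad.
- post_grip (a point): Turns with the turntable: on the axis of the red upright post near the disc's rim, 50 mm above the bench. Post 16 mm in diameter, rising from the disc (22 mm above the bench) to 67 mm, fixed to the disc 115 mm from the hub.
- hub (a point): Fixed: the turntable's vertical turning axis, at the height of its aluminium disc's top (disc 260 mm across, top 22 mm above the bench, 25 mm below the tray's top).
- turntable (a joint): Turntable angle, rad: 0 at the loading stop, growing anticlockwise seen from above, 1.571 at the drying stop. It starts between 0 and 0.3 and, by friction, stays where it is left, without springing back. Turning takes 3 to 6 N at the post. Home is above 1.50.
- fan: White bench fan with a wire guard, 170 mm across, 215 mm tall, fixed to the bench beyond the left side of the turntable; origin under its centre, it blows along its -y.
- tack_dish: Small steel dish, 64 mm across, 28 mm high; origin at the centre of its underside; a bystander, to be left alone.
- screwdriver: Orange-handled screwdriver lying on the bench; a bystander, to be left alone.
- hammer: Hammer with wooden handle lying on the bench; a bystander, to be left alone.
- brush: Dark wooden brush lying on the bench; a bystander, to be left alone.
- polish_tin: Red polish tin with steel lid, 72 mm across, 30 mm high; a bystander, to be left alone.
- shoe: Beige ballet flat with black toe, about 210 mm long; a bystander, to be left alone.
Mind the look-alikes: they are no part of the job. Leave any green or yellow look-alike of the part that bears brown_mid alone.

How it is judged:
On the way, in this order (a step that is already met when the one before it is completed fails the run):
1. the three lifts lie shingled in order along the tray while the turntable is still near its loading position (below 0.6 rad) (angle between the y axis of each of tan_mid, brown_mid, black_mid and the y axis of tray_end, either way round below 0.16 rad and y of tan_mid in the frame of tray_end between -0.009 and 0.009 m and y of brown_mid in the frame of tray_end between -0.009 and 0.009 m and y of black_mid in the frame of tray_end between -0.009 and 0.009 m and x of tray_end in the frame of tan_mid between -0.054 and -0.041 m and angle between tan_mid's own z axis and vertical below 0.06 rad and z of tan_mid in the frame of tray_end between 0.001 and 0.0065 m and x of tan_mid in the frame of brown_mid between -0.049 and -0.031 m and angle between brown_mid's own z axis and vertical between 0.1 and 0.32 rad and z of brown_mid in the frame of tray_end between 0.003 and 0.012 m and x of brown_mid in the frame of black_mid between -0.049 and -0.031 m and angle between black_mid's own z axis and vertical between 0.1 and 0.32 rad and z of black_mid in the frame of tray_end between 0.003 and 0.012 m and linear speed of each of lift_tan, lift_brown, lift_black below 0.02 m/s and value of joint turntable below 0.6 rad), for 0.2 s.
2. the turntable is home at the drying stop with the row still shingled (angle between the y axis of each of tan_mid, brown_mid, black_mid and the y axis of tray_end, either way round below 0.16 rad and y of tan_mid in the frame of tray_end between -0.009 and 0.009 m and y of brown_mid in the frame of tray_end between -0.009 and 0.009 m and y of black_mid in the frame of tray_end between -0.009 and 0.009 m and x of tray_end in the frame of tan_mid between -0.054 and -0.041 m and angle between tan_mid's own z axis and vertical below 0.06 rad and z of tan_mid in the frame of tray_end between 0.001 and 0.0065 m and x of tan_mid in the frame of brown_mid between -0.049 and -0.031 m and angle between brown_mid's own z axis and vertical between 0.1 and 0.32 rad and z of brown_mid in the frame of tray_end between 0.003 and 0.012 m and x of brown_mid in the frame of black_mid between -0.049 and -0.031 m and angle between black_mid's own z axis and vertical between 0.1 and 0.32 rad and z of black_mid in the frame of tray_end between 0.003 and 0.012 m and value of joint turntable above 1.5 rad and velocity of joint turntable below 0.05 rad/s), for 0.2 s.
At the end, for the whole second after the job is handed in: Turntable home (over 1.50 rad), all still. Tan flat, round end within 10 mm of the block; brown on tan, black on brown, each lapped 11 to 29 mm, straight edge down on the tray, round end raised (0.10 to 0.32 rad). All within 9 mm of the centre line and 0.16 rad of square, round ends to the block (all of step 2 and linear speed of each of lift_tan, lift_brown, lift_black below 0.02 m/s); the robot touches nothing.
It fails at once if a bystander (tack dish, screwdriver, hammer, brush, polish tin, shoe) is moved more than 30 mm (distance of any of tack_dish, screwdriver, hammer, brush, polish_tin, shoe from where it was at the start of the episode above 0.03 m).
It also fails if it takes over 72 s, if anything falls off the work surface, if the arm or the gripper's body presses on something with over 40 N, if the wrist force passes 120 N, or if a joint passes its speed limit or range.

### The arm

A 6-joint arm with a two-finger parallel gripper is mounted at the origin on the work surface. World frame = base frame: x ahead of the robot, y to its left, z up, the work surface at z = 0. Lengths are in m, angles in rad, forces in N, time in s.
With the tool pointing down it reaches from about 0.325 to 0.875 m from the base axis. Payload 4.4 kg.
Tool frame: the origin (TCP) lies at the centre of the arm's flange, where the gripper is bolted on; the fingertips stand 173 mm ahead of it and the grasp point (between the pads) lies 155 mm ahead of it; z points along the fingers, y is the direction in which the jaws open and shut (so a half turn about z gives the same grasp; the last joint's range is limited). The gripper opens to 85 mm and grips with 20 to 120 N. Pads are 22 mm wide; open, the fingers measure 114 mm over their backs; the gripper's body (76 mm by 85 mm) begins 54 mm behind the grasp point. The pads swing forward as they close: fully open they stand 13 mm farther back than shut.
Start: joints at [-1.387, 0.207, 1.542, -0, 1.393, -0.15], TCP at [0.189, -0.543, 0.405] pointing down, gripper open.
Joint ranges: [-2.73, 2.73], [-0.86, 2.22], [0.23, 2.46], [-1.11, 4.25], [0.08, 2.63], [-2.82, 2.82]. Speed limits (rad/s): [2.79, 2.79, 3.14, 3.14, 3.14, 3.14].

### API

Orientations are given as [roll, pitch, yaw] about the fixed x, y, z axes, in that order (R = Rz(yaw) Ry(pitch) Rx(roll)).
In Python, from cell import arm, viewer, order gives the robot as it stands.
- The arm moves only by the tool carry_out, never from a script. Its argument "series" is a list of rows, each a list of 3 entries, a list of its own where there are three numbers: the finger opening in mm, from 0 to 85.4, then the shift along the world's x, y, z each as a share of 0.025 m, from -1 to 1, then the turn, a rotation vector about the world's x, y, z each as a share of 4 degrees, from -1 to 1. In form: [[grip, [dx, dy, dz], [wx, wy, wz]], ...]. A call has 1 to 5 rows; each row shifts and turns the commanded pose from where the row before left it; what a row does not reach is not made up. A row lasts 1/12 s, in which the tool goes at most 41.7 mm and 7.16 degrees, less where a joint would pass 70% of its speed; a pose out of reach is approached as far as the arm can. A call with a number of a shift or a turn outside -1 to 1 is refused whole. A call with a gripper value outside its range is refused whole. The fingers move at their own pace and stop on an object; "newtons" is the grip in N (left out, the last holds). Time passes only in rows, so rows that do not move let the fingers close. It gives the time, the measured TCP pose, the force and the opening at its end, in the units of the state.
- arm.sense(): the state, without advancing time (a new reading comes with each control period).
- viewer.get_image(name): name is "scene" or "top"; returns a dict with "img" (480x640x3 uint8, blue, green, red), "K" (3x3 intrinsics, pixels), "dist" ([k1, k2, p1, p2, k3] as OpenCV has them; the pictures are not rectified), "T" (4x4, takes a point from camera to world coordinates). Camera axes: x right, y down, z forward; pixel columns grow to the right and rows downward; lengths in m; the calibration is good to about 2 mm. A picture is of the moment at which its call begins. There is no depth.
- order.sign_off(): hands the job in, once; it reports no verdict.
The state is a dict: "time": time; "joint_pos": joint angles; "dq": joint speeds; "joint_torque": joint torques, N m; "eef_pos": TCP position; "tool_rot": TCP orientation; "contact_force": force on the tool from outside, world axes, zero at the start; "moment": the same for the moment, N m; "opening": finger opening in m.
Only numpy, scipy, OpenCV 4.12 (cv2) and the standard library are available. Lean on these libraries where they do the work, as an engineer would, in place of code of your own. Each camera call takes 0.05 s, during which the arm holds its last target. There are 200 camera calls.

## Working session

There is one attempt and no reset: what is moved stays moved. The work goes in short steps, Python scripts to look and compute and a tool call to move; the robot and the scene stay as the last step left them, time stands still between calls to the robot, and variables do not carry over. Pictures are saved under pics/ and viewed, about 8 in all and at most 12, crops included, and the job is handed in when it is done.

Besides the shell and the picture viewer there is one more tool, called after "Request:" by a JSON object that holds its "fn" and its "kwargs", one argument or row to a line. carry_out: Moves the arm, as the interface text tells. Its arguments: {"type":"object","properties":{"series":{"type":"array","items":{"type":"array"}},"newtons":{"type":"number"}},"required":["series"]}

```bash
mkdir -p pics; ls
python3 - <<'E'
from cell import arm, viewer, order
import cv2
print(arm.sense())
for n in("scene","top"):
    d=viewer.get_image(n); cv2.imwrite(f"pics/{n}0.png",d["img"]); print(d["K"],d["dist"],d["T"])
E
```

```text
pics
{'time': 0.0, 'joint_pos': array([-1.38648957e+00,  2.07464611e-01,  1.54298694e+00, -2.86948293e-06,
        1.39348901e+00, -1.50495038e-01]), 'dq': array([ 6.52631410e-05,  3.54224714e-04, -1.91345887e-03,  9.06462197e-05,
       -7.32536011e-04,  2.59432436e-04]), 'joint_torque': array([ 1.47511892e-04, -3.83037472e+01, -2.91593099e+01, -1.79409290e-04,
        1.05723625e-02,  1.14332829e-05]), 'eef_pos': array([ 0.18885811, -0.54271074,  0.40348431]), 'tool_rot': array([-3.13927086e+00, -3.49224611e-04,  3.34801903e-01]), 'contact_force': array([-0.56265613, -0.41173054,  0.58895661]), 'moment': array([-0.03719148,  0.0048086 ,  0.04924444]), 'opening': 0.08530697553648645}
[[474.36853691   0.         315.29422715]
 [  0.         474.36853691 238.19606095]
 [  0.           0.           1.        ]] [-0.05283528  0.          0.          0.          0.        ] [[-0.37852306  0.59725231 -0.70711383  1.25250947]
 [ 0.92537059  0.22748569 -0.30321533  0.25925037]
 [-0.02023778 -0.76911634 -0.6387883   0.72112729]
 [ 0.          0.          0.          1.        ]]
[[460.46716228   0.         320.93646152]
 [  0.         460.46716228 250.25050189]
 [  0.           0.           1.        ]] [-0.02287156  0.          0.          0.          0.        ] [[-0.04250888 -0.97659942  0.21082354  0.32120366]
 [-0.99909516  0.04183978 -0.00763536 -0.04955012]
 [-0.00136412 -0.21095735 -0.97749431  1.06313635]
 [ 0.          0.          0.          1.        ]]
```

View pics/top0.png

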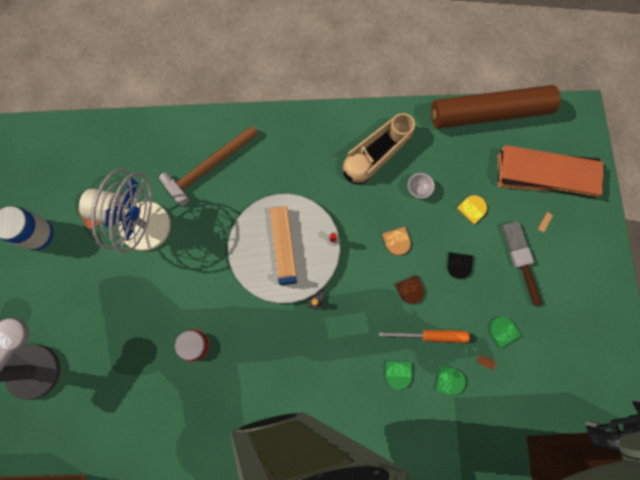

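View pics/scene0.png

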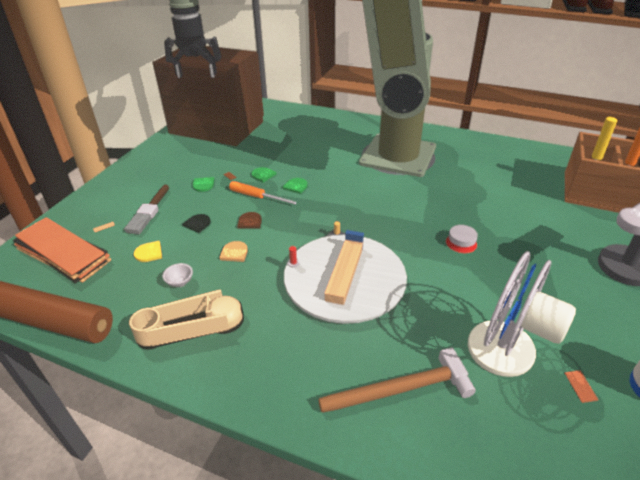

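```bash
cat > h.py <<'E'
import numpy as np, cv2
from cell import arm, viewer, order
def look(n):
    d=viewer.get_image(n); d["K"]=np.array(d["K"]);d["dist"]=np.array(d["dist"]);d["T"]=np.array(d["T"]); return d
def cast(d,px,z):
    u=cv2.undistortPoints(np.float32(px).reshape(-1,1,2),d["K"],d["dist"]).reshape(-1,2)
    r=np.c_[u,np.ones(len(u))]@d["T"][:3,:3].T; o=d["T"][:3,3]
    return (o+r*((z-o[2])/r[:,2])[:,None])[:,:2]
def proj(d,P):
    T=np.linalg.inv(d["T"]); 
    return cv2.projectPoints(np.float32(P).reshape(-1,1,3),cv2.Rodrigues(T[:3,:3])[0],T[:3,3],d["K"],d["dist"])[0].reshape(-1,2)
def blob(d,lo,hi,roi):
    """largest HSV blob inside roi (x0,y0,x1,y1), contour px"""
    x0,y0,x1,y1=roi; h=cv2.cvtColor(d["img"],cv2.COLOR_BGR2HSV)[y0:y1,x0:x1]
    m=cv2.inRange(h,np.array(lo),np.array(hi)); m=cv2.morphologyEx(m,cv2.MORPH_CLOSE,np.ones((3,3),np.uint8))
    c=max(cv2.findContours(m,cv2.RETR_EXTERNAL,cv2.CHAIN_APPROX_NONE)[0],key=cv2.contourArea)
    return c.reshape(-1,2)+[x0,y0]
def dpose(W):
    """D contour in world xy -> mid point, yaw of x axis, rect sides, area"""
    m=cv2.moments(np.float32(W*1e3).reshape(-1,1,2)); c=np.array([m["m10"],m["m01"]])/m["m00"]/1e3
    (_,s,a)=cv2.minAreaRect(np.float32(W*1e3))
    best=None
    for k in range(4):
        t=np.radians(a+90*k); x=np.array([np.cos(t),np.sin(t)]); e=((W-c)@x).max()
        if best is None or e<best[0]: best=(e,t,x)
    e,t,x=best
    return c+0.01136*x,(t+np.pi)%(2*np.pi)-np.pi,s,m["m00"]
E
python3 - <<'E'
from h import *
d=look("top"); hsv=cv2.cvtColor(d["img"],cv2.COLOR_BGR2HSV)
for p in [(397,241),(410,289),(460,264),(286,280),(282,245),(333,237),(250,250),(430,310),(415,265)]: print(p,hsv[p[1],p[0]])
v=cv2.resize(d["img"][180:320,220:490],None,fx=2.9,fy=2.9,interpolation=cv2.INTER_CUBIC); cv2.imwrite("pics/crop1.png",v)
E
```

```text
(397, 241) [ 16 149 211]
(410, 289) [ 10 177  92]
(460, 264) [ 0  0 20]
(286, 280) [106 172 105]
(282, 245) [ 15 135 196]
(333, 237) [  1 215 174]
(250, 250) [ 21  26 186]
(430, 310) [ 69 102 107]
(415, 265) [ 69 104 110]
```

View pics/crop1.png

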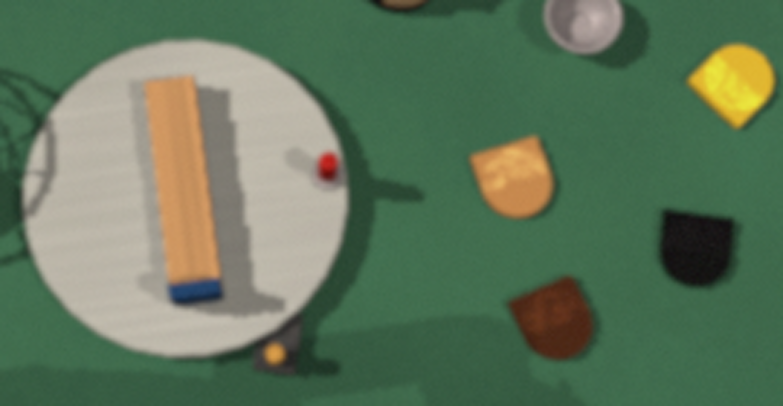

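Run:
```python
from h import *
for n in ("top",):
    d=look(n)
    R={"tan":((8,90,100),(24,255,255),(375,215,425,262)),"brown":((0,110,20),(20,255,150),(388,268,432,310)),"black":((0,0,0),(180,255,50),(438,243,482,288))}
    for k,(lo,hi,roi) in R.items():
        c=blob(d,lo,hi,roi); print(k,dpose(cast(d,c,0.006)))
    c=blob(d,(8,90,80),(24,255,255),(255,190,310,290)); W=cast(d,c,.047); r=cv2.minAreaRect(np.float32(W*1e3)); print("tray",r,cv2.boxPoints(r))
    c=blob(d,(95,80,30),(125,255,255),(265,265,305,295)); W=cast(d,c,.067); r=cv2.minAreaRect(np.float32(W*1e3)); print("block",r,cv2.boxPoints(r))
    c=blob(d,(0,150,60),(8,255,255),(320,225,345,250)); W=cast(d,c,.060); print("post",W.mean(0),W.min(0),W.max(0))
    m=((cv2.cvtColor(d["img"],cv2.COLOR_BGR2HSV)[...,1]<60)&(d["img"].max(2)>130)).astype(np.uint8)*255
    m[:, :215]=0; m[:,350:]=0; m[:180]=0;m[310:]=0
    c=cv2.convexHull(max(cv2.findContours(m,0,1)[0],key=cv2.contourArea)); print("disc",cv2.minEnclosingCircle(np.float32(cast(d,c,.022)*1e3)), cv2.fitEllipse(np.float32(cast(d,c,.022)*1e3).reshape(-1,1,2)))
```

```text
tan (array([ 0.57542399, -0.23528958]), np.float64(0.2619631722061895), (63.17811584472656, 60.634056091308594), 3188.624017870985)
brown (array([ 0.45779567, -0.25675707]), np.float64(0.3913621748315044), (58.151424407958984, 54.780853271484375), 2690.2559646039736)
black (array([ 0.5113096 , -0.38214731]), np.float64(-0.17890157465159895), (57.07840347290039, 57.04507827758789), 2755.8700118525885)
tray ((565.8685913085938, 29.08449363708496), (163.3896484375, 40.18890380859375), 5.632501125335693) [[482.59598   41.06379 ]
 [486.54044    1.068922]
 [649.14124   17.105198]
 [645.1968    57.100067]]
block ((472.21734619140625, 19.445802688598633), (12.486091613769531, 35.71446990966797), 5.791248798370361) [[464.20428    36.581947 ]
 [467.80804     1.0497581]
 [480.2304      2.309658 ]
 [476.62665    37.841846 ]]
post [ 0.56694336 -0.08484216] [ 0.5597678  -0.09041444] [ 0.57601355 -0.07898536]
disc ((558.944580078125, 29.662757873535156), 130.50888061523438) ((558.529052734375, 29.128555297851562), (258.4092712402344, 259.9176330566406), 69.16768646240234)
```

Request:
{"fn": "carry_out", "kwargs": {
  "series": [
    [75,[0.97,0.77,0],[0,0,-0.21]],
    [75,[0.97,0.77,0],[0,0,-0.21]],
    [75,[0.97,0.77,0],[0,0,-0.21]],
    [75,[0.97,0.77,0],[0,0,-0.21]],
    [75,[0.97,0.77,0],[0,0,-0.21]]
  ],
  "newtons": 30
}}

```text
time: 0.62
eef_pos: [0.311, -0.4458, 0.4044]
tool_rot: [-3.141, 0.0, 0.26]
contact_force: [0.9, -0.6, -0.5]
opening: 0.0749
```

Request:
{"fn": "carry_out", "kwargs": {
  "series": [
    [75,[0.97,0.77,0],[0,0,0]],
    [75,[0.97,0.77,0],[0,0,0]],
    [75,[0.97,0.77,0],[0,0,0]],
    [75,[0.97,0.77,0],[0,0,0]],
    [75,[0.97,0.77,0],[0,0,0]]
  ]
}}

```text
time: 1.03
eef_pos: [0.4324, -0.3494, 0.4045]
tool_rot: [-3.141, 0.0, 0.261]
contact_force: [0.5, -1.1, 0.5]
opening: 0.0754
```

Request:
{"fn": "carry_out", "kwargs": {
  "series": [
    [75,[0.97,0.77,-0.9],[0,0,0]],
    [75,[0.97,0.77,-0.9],[0,0,0]],
    [75,[0.97,0.77,-0.9],[0,0,0]],
    [75,[0.97,0.77,-0.9],[0,0,0]],
    [75,[0.97,0.77,-0.9],[0,0,0]]
  ]
}}

```text
time: 1.45
eef_pos: [0.5536, -0.2531, 0.291]
tool_rot: [-3.142, 0.0, 0.262]
contact_force: [-0.4, -1.0, -0.9]
opening: 0.075
```

Request:
{"fn": "carry_out", "kwargs": {
  "series": [
    [75,[0.9,0.75,-0.8],[0,0,0]],
    [75,[0,0,-0.4],[0,0,0]],
    [75,[0,0,0],[0,0,0]]
  ]
}}

```text
time: 1.7
eef_pos: [0.5747, -0.2335, 0.2582]
tool_rot: [-3.137, 0.005, 0.265]
contact_force: [-0.1, -0.3, -0.3]
opening: 0.0747
```

Request:
{"fn": "carry_out", "kwargs": {
  "series": [
    [75,[0.02,-0.06,-1],[0,0,0]],
    [75,[0,0,-1],[0,0,0]],
    [75,[0,0,-0.9],[0,0,0]],
    [75,[0,0,-0.4],[0,0,0]],
    [75,[0,0,0],[0,0,0]]
  ]
}}

```text
time: 2.12
eef_pos: [0.5738, -0.2374, 0.1774]
tool_rot: [-3.138, 0.004, 0.26]
contact_force: [-0.2, 0.7, -0.4]
opening: 0.075
```

Run:
```python
from h import *
print(arm.sense()["eef_pos"])
a=look("top")["img"][160:330,300:500]; b=look("scene")["img"][140:340,150:350]
cv2.imwrite("pics/g1.png",np.hstack([cv2.resize(a,(400,340),interpolation=2),cv2.resize(b,(340,340),interpolation=2)]))
```

```text
[ 0.5738433  -0.23735366  0.17744319]
```

View pics/g1.png

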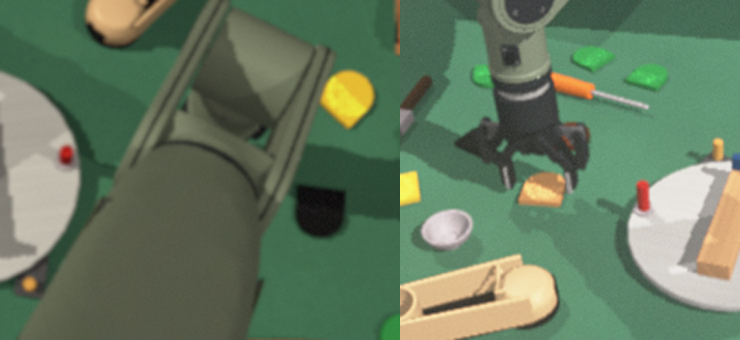

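Request:
{"fn": "carry_out", "kwargs": {
  "series": [
    [75,[0,0.03,-0.26],[0,0,0]],
    [50,[0,0,0],[0,0,0]],
    [50,[0,0,0],[0,0,0]],
    [50,[0,0,0],[0,0,0]],
    [50,[0,0,0],[0,0,0]]
  ],
  "newtons": 30
}}

```text
time: 2.63
eef_pos: [0.5762, -0.2366, 0.1745]
tool_rot: [3.14, -0.001, 0.262]
contact_force: [0.4, 0.2, 4.3]
opening: 0.0543
```

Request:
{"fn": "carry_out", "kwargs": {
  "series": [
    [50,[0,0,0],[0,0,0]],
    [50,[0,0,0],[0,0,0]]
  ]
}}

```text
time: 2.8
eef_pos: [0.5763, -0.2367, 0.1745]
tool_rot: [3.14, -0.002, 0.262]
contact_force: [-0.3, -0.0, 5.9]
opening: 0.0544
```

Request:
{"fn": "carry_out", "kwargs": {
  "series": [
    [50,[0,0,0.5],[0,0,0]],
    [50,[0,0,1],[0,0,0]],
    [50,[0,0,1],[0,0,0]],
    [50,[0,0,1],[0,0,0]],
    [50,[0,0,1],[0,0,0]]
  ],
  "newtons": 40
}}

```text
time: 3.22
eef_pos: [0.5753, -0.236, 0.2868]
tool_rot: [-3.141, 0.001, 0.262]
contact_force: [0.3, 0.2, -0.3]
opening: 0.0539
```

Request:
{"fn": "carry_out", "kwargs": {
  "series": [
    [50,[-0.18,1,0.4],[0,0,-0.47]],
    [50,[-0.18,1,0],[0,0,-0.47]],
    [50,[-0.18,1,0],[0,0,-0.47]],
    [50,[-0.18,1,0],[0,0,-0.47]],
    [50,[-0.18,1,0],[0,0,-0.46]]
  ]
}}

```text
time: 3.63
eef_pos: [0.5525, -0.1101, 0.2961]
tool_rot: [-3.141, 0.0, 0.096]
contact_force: [0.1, -0.1, -1.0]
opening: 0.0538
```

Request:
{"fn": "carry_out", "kwargs": {
  "series": [
    [50,[-0.18,1,0],[0,0,0]],
    [50,[-0.18,1,0],[0,0,0]],
    [50,[-0.18,1,0],[0,0,0]],
    [50,[-0.18,1,0],[0,0,0]],
    [50,[-0.18,1,0],[0,0,0]]
  ]
}}

```text
time: 4.05
eef_pos: [0.53, 0.015, 0.2959]
tool_rot: [-3.141, 0.0, 0.098]
contact_force: [1.8, 0.9, -0.9]
opening: 0.0541
```

Request:
{"fn": "carry_out", "kwargs": {
  "series": [
    [50,[-0.16,0.48,-0.8],[0,0,0]],
    [50,[0,0,-0.8],[0,0,0]],
    [50,[0,0,0],[0,0,0]],
    [50,[0,0,0],[0,0,0]]
  ]
}}

```text
time: 4.38
eef_pos: [0.5258, 0.026, 0.2549]
tool_rot: [-3.141, 0.003, 0.099]
contact_force: [1.2, 0.3, 0.2]
opening: 0.0538
```

Request:
{"fn": "carry_out", "kwargs": {
  "series": [
    [50,[0.06,-0.03,-0.5],[0,0,0]],
    [50,[0,0,-0.5],[0,0,0]],
    [50,[0,0,-0.2],[0,0,0]],
    [50,[0,0,0],[0,0,0]],
    [50,[0,0,0],[0,0,0]]
  ]
}}

```text
time: 4.8
eef_pos: [0.5285, 0.0245, 0.2258]
tool_rot: [3.142, -0.0, 0.097]
contact_force: [0.1, -0.3, -0.7]
opening: 0.0543
```

Run:
```python
from h import *
s=arm.sense();print(s["eef_pos"],s["contact_force"])
a=look("top")["img"][160:330,200:400]; b=look("scene")["img"][190:330,250:450]
cv2.imwrite("pics/g2.png",np.hstack([cv2.resize(a,(300,400),interpolation=2),cv2.resize(b,(500,400),interpolation=2)]))
```

```text
[0.52845382 0.02446892 0.22582564] [ 0.07383457 -0.30933709 -0.736292  ]
```

View pics/g2.png

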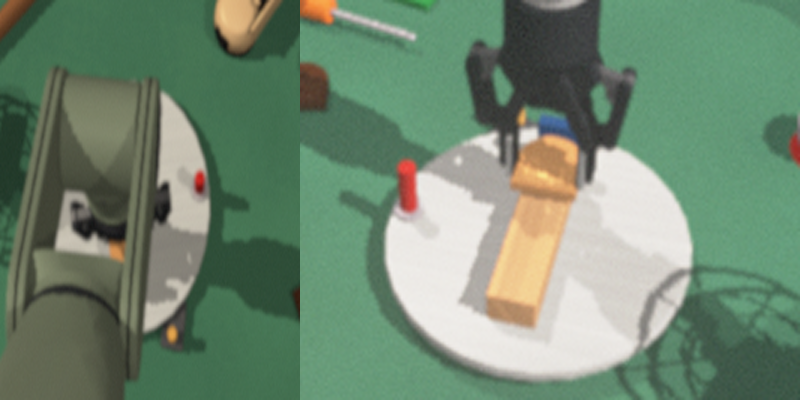

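Request:
{"fn": "carry_out", "kwargs": {
  "series": [
    [50,[-0.03,0.02,-0.1],[0,0,0]],
    [50,[0,0,-0.06],[0,0,0]],
    [50,[0,0,0],[0,0,0]],
    [50,[0,0,0],[0,0,0]]
  ]
}}

```text
time: 5.23
eef_pos: [0.5274, 0.0255, 0.2217]
tool_rot: [3.142, -0.0, 0.098]
contact_force: [-0.3, 0.2, 0.3]
opening: 0.0539
```

Request:
{"fn": "carry_out", "kwargs": {
  "series": [
    [50,[0,0,-0.04],[0,0,0]],
    [50,[0,0,0],[0,0,0]],
    [75,[0,0,0],[0,0,0]],
    [75,[0,0,0],[0,0,0]],
    [75,[0,0,0],[0,0,0]]
  ]
}}

```text
time: 5.65
eef_pos: [0.5274, 0.0254, 0.2206]
tool_rot: [-3.142, -0.0, 0.098]
contact_force: [0.1, -1.0, -0.8]
opening: 0.0751
```

Request:
{"fn": "carry_out", "kwargs": {
  "series": [
    [75,[0,0,0.3],[0,0,0]],
    [75,[0,0,1],[0,0,0]],
    [75,[0,0,1],[0,0,0]],
    [75,[0,0,1],[0,0,0]],
    [75,[-0.3,-1,0],[0,0,0.5]]
  ]
}}

```text
time: 6.07
eef_pos: [0.523, 0.0023, 0.3095]
tool_rot: [3.14, -0.012, 0.137]
contact_force: [1.7, -0.3, 0.6]
opening: 0.0752
```

Request:
{"fn": "carry_out", "kwargs": {
  "series": [
    [75,[-0.3,-1,0],[0,0,0.7]],
    [75,[-0.3,-1,0],[0,0,0.7]],
    [75,[-0.3,-1,0],[0,0,0.7]],
    [75,[-0.3,-1,0],[0,0,0.7]],
    [75,[-0.3,-1,0],[0,0,0.7]]
  ]
}}

```text
time: 6.48
eef_pos: [0.4819, -0.1256, 0.3037]
tool_rot: [3.141, -0.0, 0.38]
contact_force: [0.6, -0.0, 0.3]
opening: 0.075
```

Request:
{"fn": "carry_out", "kwargs": {
  "series": [
    [75,[-0.3,-1,0],[0,0,0]],
    [75,[-0.3,-1,0],[0,0,0]],
    [75,[-0.3,-1,0],[0,0,0]],
    [75,[-0.1,-1,-0.5],[0,0,0]],
    [75,[0,-1,-0.5],[0,0,0]]
  ]
}}

```text
time: 6.9
eef_pos: [0.4571, -0.2511, 0.2793]
tool_rot: [3.139, -0.001, 0.377]
contact_force: [0.5, -0.6, -0.4]
opening: 0.075
```

Request:
{"fn": "carry_out", "kwargs": {
  "series": [
    [75,[0.03,-0.23,-1],[0,0,0]],
    [75,[0,0,-1],[0,0,0]],
    [75,[0,0,-1],[0,0,0]],
    [75,[0,0,-0.8],[0,0,0]],
    [75,[0,0,0],[0,0,0]]
  ]
}}

```text
time: 7.32
eef_pos: [0.456, -0.254, 0.1793]
tool_rot: [-3.134, 0.005, 0.377]
contact_force: [-1.0, 0.7, 0.3]
opening: 0.0748
```

Run:
```python
from h import *
print(arm.sense()["eef_pos"])
a=look("top")["img"][170:320,220:420]; b=look("scene")["img"][170:330,190:430]
cv2.imwrite("pics/g3.png",np.hstack([cv2.resize(a,(360,400),interpolation=2),cv2.resize(b,(440,400),interpolation=2)]))
```

```text
[ 0.45604823 -0.25399706  0.17926963]
```

View pics/g3.png

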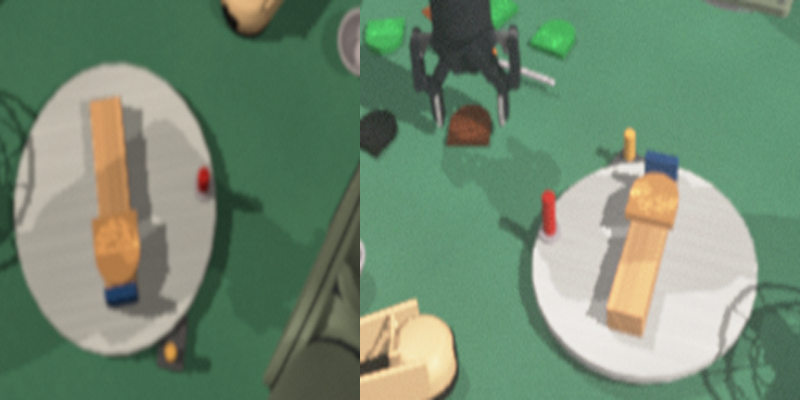

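Request:
{"fn": "carry_out", "kwargs": {
  "series": [
    [75,[0.05,-0.06,-0.16],[0,0,0]],
    [50,[0,0,0],[0,0,0]],
    [50,[0,0,0],[0,0,0]],
    [50,[0,0,0],[0,0,0]],
    [50,[0,0,0],[0,0,0]]
  ]
}}

```text
time: 7.83
eef_pos: [0.4598, -0.257, 0.18]
tool_rot: [3.14, -0.001, 0.377]
contact_force: [-0.6, -0.1, 0.3]
opening: 0.0498
```

Request:
{"fn": "carry_out", "kwargs": {
  "series": [
    [50,[0,0,0],[0,0,0]],
    [50,[0,0,0],[0,0,0]]
  ]
}}

```text
time: 8.0
eef_pos: [0.4595, -0.2569, 0.1795]
tool_rot: [3.141, -0.0, 0.377]
contact_force: [0.6, 0.5, 0.8]
opening: 0.0499
```

Run:
```python
from h import *
d=look("top"); c=blob(d,(8,90,80),(24,255,255),(255,190,310,300))
W=cast(d,c,.053); th=.0986; x=np.array([np.cos(th),np.sin(th)]);y=np.array([-x[1],x[0]])
q=W-[.481,.0207]; q=np.c_[q@x,q@y]*1e3
for s in range(0,176,5):
    k=np.abs(q[:,0]-s)<2.5
    if k.any(): print(s,q[k,1].min().round(1),q[k,1].max().round(1))
print(q.min(0),q.max(0))
```

```text
5 -19.2 19.0
10 -19.8 20.7
15 -22.5 22.6
20 -25.6 26.2
25 -26.2 27.9
30 -26.8 27.3
35 -27.4 28.7
40 -27.7 28.5
45 -26.7 27.9
50 -27.2 27.4
55 -25.6 28.8
60 -26.2 28.3
65 -24.3 21.1
70 -20.4 18.0
75 -19.1 17.5
80 -19.7 19.1
85 -20.3 18.6
90 -18.6 18.0
95 -19.5 17.5
100 -20.1 19.2
105 -20.4 18.6
110 -19.0 17.8
115 -19.6 19.5
120 -20.2 18.9
125 -20.5 18.4
130 -19.1 17.8
135 -20.0 19.5
140 -20.3 18.9
145 -19.0 18.4
150 -19.5 17.8
155 -19.8 19.5
160 -18.5 18.7
165 -14.2 15.9
[  2.8130317  -27.68976698] [164.79412698  28.80440182]
```

Request:
{"fn": "carry_out", "kwargs": {
  "series": [
    [75,[0,0,0],[0,0,0]],
    [75,[0,0,0],[0,0,0]],
    [75,[0,0,-0.18],[0,0,0]],
    [75,[0,0,0],[0,0,0]],
    [50,[0,0,0],[0,0,0]]
  ]
}}

```text
time: 8.47
eef_pos: [0.4592, -0.2566, 0.1741]
tool_rot: [-3.141, 0.001, 0.377]
contact_force: [0.4, -0.5, 0.6]
opening: 0.0645
```

Request:
{"fn": "carry_out", "kwargs": {
  "series": [
    [50,[0,0,0],[0,0,0]],
    [50,[0,0,0],[0,0,0]],
    [50,[0,0,0],[0,0,0]],
    [50,[0,0,0],[0,0,0]]
  ]
}}

```text
time: 8.8
eef_pos: [0.4596, -0.257, 0.175]
tool_rot: [3.141, -0.0, 0.377]
contact_force: [0.1, -0.1, 1.8]
opening: 0.0537
```

Request:
{"fn": "carry_out", "kwargs": {
  "series": [
    [50,[0,0,0.5],[0,0,0]],
    [50,[0,0,1],[0,0,0]],
    [50,[0,0,1],[0,0,0]],
    [50,[0,0,1],[0,0,0]],
    [50,[0,0,1],[0,0,0]]
  ]
}}

```text
time: 9.22
eef_pos: [0.4591, -0.2566, 0.2888]
tool_rot: [-3.141, 0.0, 0.377]
contact_force: [-0.8, 0.0, -0.6]
opening: 0.0537
```

Request:
{"fn": "carry_out", "kwargs": {
  "series": [
    [50,[0.48,0.97,0.4],[0,0,-0.8]],
    [50,[0.48,0.97,0],[0,0,-0.8]],
    [50,[0.48,0.97,0],[0,0,-0.8]],
    [50,[0.48,0.97,0],[0,0,-0.8]],
    [50,[0.48,0.97,0],[0,0,-0.8]]
  ]
}}

```text
time: 9.63
eef_pos: [0.5196, -0.1344, 0.2981]
tool_rot: [3.141, -0.001, 0.095]
contact_force: [0.6, -1.1, -1.1]
opening: 0.0538
```

Request:
{"fn": "carry_out", "kwargs": {
  "series": [
    [50,[0.48,0.97,0],[-0.07,0.71,0]],
    [50,[0.48,0.97,0],[-0.07,0.71,0]],
    [50,[0.48,0.97,0],[-0.07,0.71,0]],
    [50,[0.48,0.97,0],[-0.07,0.72,0]],
    [50,[0.48,0.97,0],[0,0,0]]
  ]
}}

```text
time: 10.05
eef_pos: [0.5799, -0.0129, 0.2977]
tool_rot: [3.141, 0.202, 0.098]
contact_force: [1.2, 0.4, -1.0]
opening: 0.0537
```

Request:
{"fn": "carry_out", "kwargs": {
  "series": [
    [50,[0.48,0.97,-0.6],[0,0,0]],
    [50,[0.48,0.97,-0.8],[0,0,0]],
    [50,[0,0,0],[0,0,0]],
    [50,[0,0,0],[0,0,0]]
  ]
}}

```text
time: 10.38
eef_pos: [0.6028, 0.0355, 0.2609]
tool_rot: [-3.141, 0.204, 0.101]
contact_force: [0.5, -0.5, -0.0]
opening: 0.0538
```

Request:
{"fn": "carry_out", "kwargs": {
  "series": [
    [50,[0.02,-0.06,-0.6],[0,0,0]],
    [50,[0,0,-0.5],[0,0,0]],
    [50,[0,0,-0.1],[0,0,0]],
    [50,[0,0,0],[0,0,0]],
    [50,[0,0,0],[0,0,0]]
  ]
}}

```text
time: 10.8
eef_pos: [0.6038, 0.032, 0.2325]
tool_rot: [3.142, 0.2, 0.097]
contact_force: [0.6, -0.2, 0.2]
opening: 0.0533
```

Run:
```python
from h import *
s=arm.sense();print(s["eef_pos"],s["contact_force"])
b=look("scene")["img"][190:330,270:430]
cv2.imwrite("pics/g4.png",cv2.resize(b,(640,560),interpolation=2))
```

```text
[0.60377984 0.03196053 0.23253723] [ 0.56034286 -0.21086698  0.23311229]
```

View pics/g4.png

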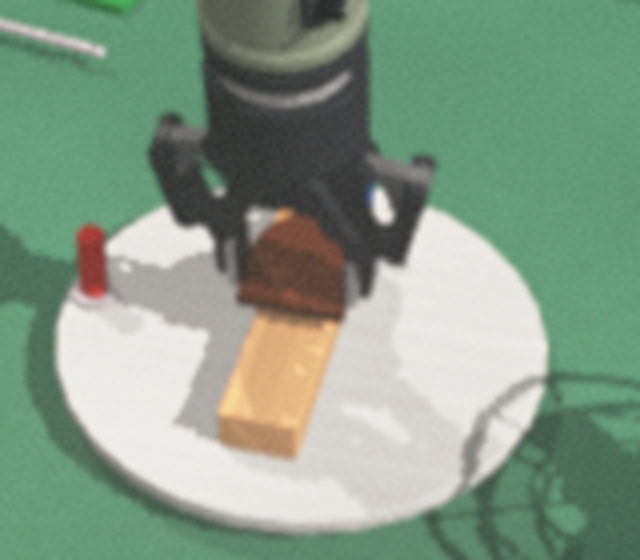

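Request:
{"fn": "carry_out", "kwargs": {
  "series": [
    [50,[0,0.02,-0.2],[0,0,0]],
    [50,[0,0,-0.14],[0,0,0]],
    [50,[0,0,0],[0,0,0]],
    [50,[0,0,0],[0,0,0]]
  ]
}}

```text
time: 11.18
eef_pos: [0.6037, 0.0332, 0.2234]
tool_rot: [-3.141, 0.201, 0.098]
contact_force: [-0.2, 0.1, 0.7]
opening: 0.0537
```

Request:
{"fn": "carry_out", "kwargs": {
  "series": [
    [50,[0,0,-0.05],[0,0,0]],
    [50,[0,0,-0.03],[0,0,0]],
    [50,[0,0,0],[0,0,0]]
  ]
}}

```text
time: 11.43
eef_pos: [0.604, 0.0332, 0.2217]
tool_rot: [-3.142, 0.2, 0.098]
contact_force: [-1.0, -0.8, 0.2]
opening: 0.0541
```

Request:
{"fn": "carry_out", "kwargs": {
  "series": [
    [50,[0,0,-0.04],[0,0,0]],
    [50,[0,0,0],[0,0,0]],
    [50,[0,0,0],[0,0,0]]
  ]
}}

```text
time: 11.68
eef_pos: [0.6041, 0.0332, 0.2215]
tool_rot: [3.142, 0.2, 0.098]
contact_force: [-2.3, 0.2, 4.7]
opening: 0.0541
```

Request:
{"fn": "carry_out", "kwargs": {
  "series": [
    [75,[0,0,0],[0,0,0]],
    [75,[0,0,0],[0,0,0]],
    [75,[0,0,0],[0,0,0]]
  ]
}}

```text
time: 11.93
eef_pos: [0.6038, 0.0332, 0.2203]
tool_rot: [-3.142, 0.2, 0.098]
contact_force: [-0.7, -0.6, 0.1]
opening: 0.0748
```

Request:
{"fn": "carry_out", "kwargs": {
  "series": [
    [75,[0,0,0.4],[0,0,0]],
    [75,[0,0,1],[0,0,0]],
    [75,[0,0,1],[0,0,0]],
    [75,[0,0,1],[0,0,0]],
    [75,[-0.3,-1,0],[0.07,-0.71,0]]
  ]
}}

```text
time: 12.35
eef_pos: [0.5996, 0.0107, 0.3124]
tool_rot: [3.141, 0.137, 0.102]
contact_force: [1.6, -1.2, 1.2]
opening: 0.0751
```

Request:
{"fn": "carry_out", "kwargs": {
  "series": [
    [75,[-0.3,-1,0],[0.07,-0.71,0]],
    [75,[-0.3,-1,0],[0.07,-0.71,0]],
    [75,[-0.3,-1,0],[0.07,-0.72,0]],
    [75,[-0.3,-1,0],[0,0,-0.9]],
    [75,[-0.3,-1,0],[0,0,-0.9]]
  ]
}}

```text
time: 12.77
eef_pos: [0.5582, -0.1179, 0.3066]
tool_rot: [3.141, -0.001, -0.03]
contact_force: [0.9, -0.3, -0.0]
opening: 0.075
```

Request:
{"fn": "carry_out", "kwargs": {
  "series": [
    [75,[-0.2,-1,0],[0,0,-0.9]],
    [75,[-0.2,-1,0],[0,0,-0.9]],
    [75,[-0.2,-1,0],[0,0,-0.3]],
    [75,[-0.2,-1,0],[0,0,0]],
    [75,[-0.2,-1,0],[0,0,0]]
  ]
}}

```text
time: 13.18
eef_pos: [0.5335, -0.243, 0.3064]
tool_rot: [3.141, -0.001, -0.174]
contact_force: [1.1, 0.2, -0.1]
opening: 0.0751
```

Request:
{"fn": "carry_out", "kwargs": {
  "series": [
    [75,[-0.2,-1,0],[0,0,0]],
    [75,[-0.2,-1,0],[0,0,0]],
    [75,[-0.2,-1,0],[0,0,0]],
    [75,[-0.2,-1,0],[0,0,0]],
    [75,[0,0,0],[0,0,0]]
  ]
}}

```text
time: 13.6
eef_pos: [0.5129, -0.3462, 0.3067]
tool_rot: [3.138, -0.002, -0.178]
contact_force: [0.8, -0.2, -0.1]
opening: 0.0748
```

Request:
{"fn": "carry_out", "kwargs": {
  "series": [
    [75,[-0.06,-0.72,-1],[0,0,0]],
    [75,[0,-0.71,-1],[0,0,0]],
    [75,[0,0,-1],[0,0,0]],
    [75,[0,0,-1],[0,0,0]],
    [75,[0,0,-0.8],[0,0,0]]
  ]
}}

```text
time: 14.02
eef_pos: [0.512, -0.3773, 0.184]
tool_rot: [-3.14, 0.001, -0.175]
contact_force: [-0.8, 0.6, -0.4]
opening: 0.0753
```

Run:
```python
from h import *
s=arm.sense();print(s["eef_pos"],s["contact_force"])
t=look("top");d=look("scene")
a=t["img"][180:310,225:345]; b=d["img"][170:330,170:400]
cv2.imwrite("pics/g5.png",np.hstack([cv2.resize(a,(370,400),interpolation=2),cv2.resize(b,(430,400),interpolation=2)]))
c=blob(t,(0,110,20),(12,255,150),(255,190,312,300)); W=cast(t,c,.058); th=.0986; x=np.array([np.cos(th),np.sin(th)]);y=np.array([-x[1],x[0]])
q=W-[.481,.0207]; q=np.c_[q@x,q@y]*1e3; print(q.min(0),q.max(0)); p=dpose(W); q=p[0]-[.481,.0207]; print(p,q@x,q@y)
```

```text
[ 0.51195419 -0.37726335  0.18404544] [-0.80283722  0.62373266 -0.42588463]
[ 47.64852679 -24.86543853] [103.11841003  26.2918471 ]
(array([0.55882752, 0.01757811]), np.float64(-1.4626534276338328), (55.29292678833008, 51.20866775512695), 2397.9632308721193) 0.07714219345176379 -0.010768090205009838
```

View pics/g5.png

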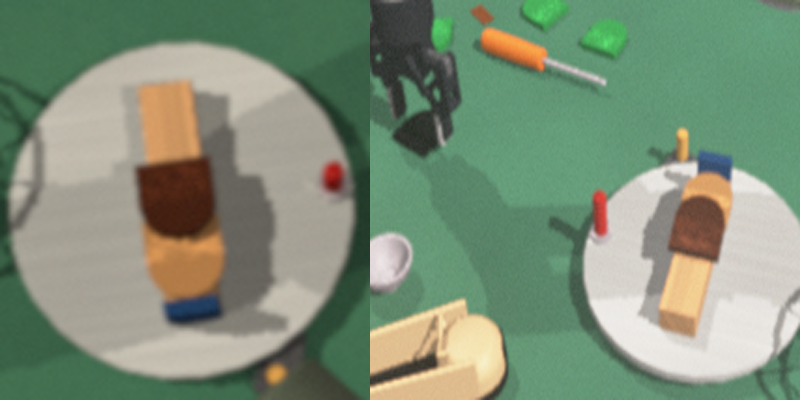

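Request:
{"fn": "carry_out", "kwargs": {
  "series": [
    [75,[0,0,-0.15],[0,0,0]],
    [75,[0,0,0],[0,0,0]],
    [75,[0,0,0],[0,0,0]]
  ]
}}

```text
time: 14.37
eef_pos: [0.5133, -0.378, 0.1839]
tool_rot: [3.14, -0.003, -0.174]
contact_force: [-0.5, -0.1, 0.4]
opening: 0.0752
```

Request:
{"fn": "carry_out", "kwargs": {
  "series": [
    [75,[-0.06,-0.16,-0.35],[0,0,0]],
    [75,[0,0,0],[0,0,0]],
    [75,[0,0,0],[0,0,0]]
  ]
}}

```text
time: 14.62
eef_pos: [0.5107, -0.3818, 0.1732]
tool_rot: [-3.141, 0.0, -0.175]
contact_force: [0.4, -0.9, 0.8]
opening: 0.0746
```

Request:
{"fn": "carry_out", "kwargs": {
  "series": [
    [75,[0,0,0.06],[0,0,0]],
    [50,[0,0,0],[0,0,0]],
    [50,[0,0,0],[0,0,0]],
    [50,[0,0,0],[0,0,0]],
    [50,[0,0,0],[0,0,0]]
  ]
}}

```text
time: 15.03
eef_pos: [0.5113, -0.3819, 0.1757]
tool_rot: [3.141, -0.001, -0.174]
contact_force: [-0.8, -0.1, 5.1]
opening: 0.0538
```

Request:
{"fn": "carry_out", "kwargs": {
  "series": [
    [50,[0,0,0],[0,0,0]]
  ]
}}

```text
time: 15.12
eef_pos: [0.5113, -0.3819, 0.1757]
tool_rot: [3.141, -0.001, -0.174]
contact_force: [-0.5, -1.0, 6.7]
opening: 0.0534
```

Request:
{"fn": "carry_out", "kwargs": {
  "series": [
    [50,[0,0,0.5],[0,0,0]],
    [50,[0,0,1],[0,0,0]],
    [50,[0,0,1],[0,0,0]],
    [50,[0,0,1],[0,0,0]],
    [50,[0,0,1],[0,0,0]]
  ]
}}

```text
time: 15.53
eef_pos: [0.5106, -0.3812, 0.2881]
tool_rot: [-3.141, 0.001, -0.174]
contact_force: [0.3, -0.8, -0.3]
opening: 0.0536
```

Request:
{"fn": "carry_out", "kwargs": {
  "series": [
    [50,[0.31,0.98,0.5],[0,0,0.78]],
    [50,[0.31,0.98,0],[0,0,0.78]],
    [50,[0.31,0.98,0],[0,0,0.78]],
    [50,[0.31,0.98,0],[0,0,0.78]],
    [50,[0.31,0.98,0],[0,0,0.78]]
  ]
}}

```text
time: 15.95
eef_pos: [0.5495, -0.2578, 0.2999]
tool_rot: [-3.141, 0.0, 0.1]
contact_force: [0.9, -0.5, -0.4]
opening: 0.0537
```

Request:
{"fn": "carry_out", "kwargs": {
  "series": [
    [50,[0.31,0.98,0],[0,0,0]],
    [50,[0.31,0.98,0],[0,0,0]],
    [50,[0.31,0.98,0],[0,0,0]],
    [50,[0.31,0.98,0],[0,0,0]],
    [50,[0.31,0.98,0],[0,0,0]]
  ]
}}

```text
time: 16.37
eef_pos: [0.5883, -0.1352, 0.2997]
tool_rot: [-3.141, 0.001, 0.098]
contact_force: [0.3, -0.1, 0.2]
opening: 0.0537
```

Request:
{"fn": "carry_out", "kwargs": {
  "series": [
    [50,[0.31,0.98,0],[-0.07,0.71,0]],
    [50,[0.31,0.98,0],[-0.07,0.71,0]],
    [50,[0.31,0.98,0],[-0.07,0.71,0]],
    [50,[0.31,0.98,0],[-0.07,0.72,0]],
    [50,[0.31,0.98,0],[0,0,0]]
  ]
}}

```text
time: 16.78
eef_pos: [0.6274, -0.0127, 0.2995]
tool_rot: [-3.142, 0.203, 0.098]
contact_force: [0.6, 0.2, -0.8]
opening: 0.0534
```

Request:
{"fn": "carry_out", "kwargs": {
  "series": [
    [50,[0.31,0.98,-0.6],[0,0,0]],
    [50,[0.31,0.98,-0.8],[0,0,0]],
    [50,[0,0,0],[0,0,0]],
    [50,[0,0,0],[0,0,0]]
  ]
}}

```text
time: 17.12
eef_pos: [0.6418, 0.0364, 0.2628]
tool_rot: [-3.141, 0.204, 0.101]
contact_force: [0.0, -0.8, 0.3]
opening: 0.0534
```

Target (0.6433, 0.036, 0.2224).

Request:
{"fn": "carry_out", "kwargs": {
  "series": [
    [50,[0.04,-0.02,-0.6],[0,0,0]],
    [50,[0,0,-0.5],[0,0,0]],
    [50,[0,0,-0.1],[0,0,0]],
    [50,[0,0,0],[0,0,0]],
    [50,[0,0,0],[0,0,0]]
  ]
}}

```text
time: 17.53
eef_pos: [0.6435, 0.0335, 0.2343]
tool_rot: [-3.141, 0.201, 0.097]
contact_force: [-1.0, 0.0, -0.5]
opening: 0.054
```

Request:
{"fn": "carry_out", "kwargs": {
  "series": [
    [50,[0,0.08,-0.2],[0,0,0]],
    [50,[0,0,-0.14],[0,0,0]],
    [50,[0,0,0],[0,0,0]],
    [50,[0,0,0],[0,0,0]]
  ]
}}

```text
time: 17.87
eef_pos: [0.6435, 0.0365, 0.226]
tool_rot: [-3.141, 0.2, 0.098]
contact_force: [-0.4, -0.6, -0.3]
opening: 0.0533
```

Request:
{"fn": "carry_out", "kwargs": {
  "series": [
    [50,[0,0,-0.05],[0,0,0]],
    [50,[0,0,-0.03],[0,0,0]],
    [50,[0,0,0],[0,0,0]]
  ]
}}

```text
time: 18.12
eef_pos: [0.6437, 0.0365, 0.2241]
tool_rot: [-3.142, 0.2, 0.098]
contact_force: [0.2, -0.1, -0.4]
opening: 0.0538
```

Request:
{"fn": "carry_out", "kwargs": {
  "series": [
    [50,[0,0,-0.05],[0,0,0]],
    [50,[0,0,0],[0,0,0]],
    [50,[0,0,0],[0,0,0]]
  ]
}}

```text
time: 18.37
eef_pos: [0.6438, 0.0365, 0.2231]
tool_rot: [3.142, 0.199, 0.098]
contact_force: [-0.0, 0.2, -0.0]
opening: 0.054
```

Request:
{"fn": "carry_out", "kwargs": {
  "series": [
    [50,[0,0,-0.04],[0,0,0]],
    [50,[0,0,0],[0,0,0]],
    [50,[0,0,0],[0,0,0]]
  ]
}}

```text
time: 18.62
eef_pos: [0.6438, 0.0364, 0.2228]
tool_rot: [3.142, 0.2, 0.098]
contact_force: [-1.4, 0.5, 4.8]
opening: 0.0533
```

Request:
{"fn": "carry_out", "kwargs": {
  "series": [
    [75,[0,0,0],[0,0,0]],
    [75,[0,0,0],[0,0,0]],
    [75,[0,0,0],[0,0,0]],
    [75,[0,0,0.4],[0,0,0]],
    [75,[0,0,1],[0,0,0]]
  ]
}}

```text
time: 19.03
eef_pos: [0.6417, 0.0365, 0.253]
tool_rot: [-3.14, 0.209, 0.098]
contact_force: [-0.2, 0.6, -0.2]
opening: 0.0748
```

Request:
{"fn": "carry_out", "kwargs": {
  "series": [
    [75,[0,0,1],[0,0,0]],
    [75,[0,0,1],[0,0,0]],
    [75,[0,0,0.5],[0,0,0]],
    [75,[-0.3,-1,0],[0.07,-0.71,0]],
    [75,[-0.3,-1,0],[0.07,-0.71,0]]
  ]
}}

```text
time: 19.45
eef_pos: [0.6294, -0.0129, 0.3213]
tool_rot: [3.141, 0.094, 0.101]
contact_force: [-0.2, -0.9, -0.9]
opening: 0.0751
```

Request:
{"fn": "carry_out", "kwargs": {
  "series": [
    [75,[-0.3,-1,0],[0.07,-0.71,0]],
    [75,[-0.3,-1,0],[0.07,-0.72,0]],
    [75,[-0.3,-1,0],[0,0,1]],
    [75,[-0.3,-1,0],[0,0,1]],
    [75,[-0.3,-1,0],[0,0,1]]
  ]
}}

```text
time: 19.87
eef_pos: [0.5904, -0.1396, 0.3194]
tool_rot: [-3.141, 0.0, 0.311]
contact_force: [0.3, -0.0, -0.1]
opening: 0.0755
```

Request:
{"fn": "carry_out", "kwargs": {
  "series": [
    [75,[-0.3,-1,0],[0,0,1]],
    [75,[-0.3,-1,0],[0,0,1]],
    [75,[-0.3,-1,0],[0,0,1]],
    [75,[0,0,0],[0,0,1]],
    [75,[0,0,0],[0,0,1]]
  ]
}}

```text
time: 20.28
eef_pos: [0.5679, -0.2154, 0.3193]
tool_rot: [-3.141, 0.0, 0.657]
contact_force: [0.1, 0.3, -0.1]
opening: 0.075
```

Run:
```python
from h import *
s=arm.sense();print(s["eef_pos"],s["tool_rot"],s["joint_pos"])
t=look("top");d=look("scene")
a=t["img"][180:310,225:345]; b=d["img"][220:320,270:410]
cv2.imwrite("pics/g6.png",np.hstack([cv2.resize(a,(340,400),interpolation=2),cv2.resize(b,(460,400),interpolation=2)]))
th=.0986; x=np.array([np.cos(th),np.sin(th)]);y=np.array([-x[1],x[0]])
for lo,hi in (((0,110,20),(12,255,150)),((0,0,0),(180,255,45))):
    c=blob(t,lo,hi,(262,200,302,275)); W=cast(t,c,.058)
    q=W-[.481,.0207]; q=np.c_[q@x,q@y]*1e3; print(q.min(0),q.max(0)); 
c=blob(t,(0,150,60),(8,255,255),(320,225,350,250)); W=cast(t,c,.060); print("post",W.mean(0))
```

```text
[ 0.56793415 -0.2153967   0.31931997] [-3.14132799e+00  2.33697942e-04  6.57016595e-01] [-5.04872527e-01  3.53127212e-01  1.54042431e+00 -1.15129938e-04
  1.24837690e+00  4.08943734e-01]
[ 47.9624988  -24.57017762] [99.93722801 26.2918471 ]
[ 88.91318464 -24.84781108] [143.33461423  25.25795042]
post [ 0.56728884 -0.08514141]
```

View pics/g6.png

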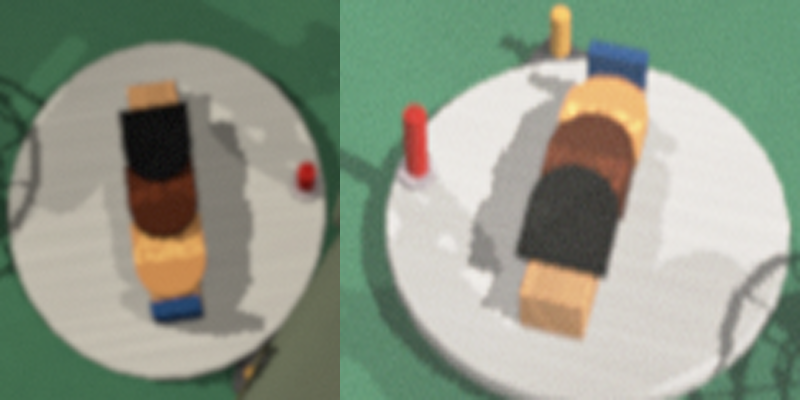

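Request:
{"fn": "carry_out", "kwargs": {
  "series": [
    [45,[0,0.4,0],[0,0,1]],
    [45,[0,0.4,0],[0,0,1]],
    [45,[0,0.4,0],[0,0,1]],
    [45,[0,0.4,0],[0,0,1]],
    [45,[0,0.4,0],[0,0,1]]
  ]
}}

```text
time: 20.8
eef_pos: [0.5686, -0.1627, 0.3193]
tool_rot: [-3.141, 0.0, 1.008]
contact_force: [0.2, -0.4, 0.3]
opening: 0.0451
```

Request:
{"fn": "carry_out", "kwargs": {
  "series": [
    [45,[0,0.4,0],[0,0,1]],
    [45,[0,0.4,0],[0,0,1]],
    [45,[0,0.4,0],[0,0,1]],
    [45,[0,0.4,0],[0,0,1]],
    [45,[0,0.4,0],[0,0,1]]
  ]
}}

```text
time: 21.22
eef_pos: [0.5686, -0.1126, 0.3194]
tool_rot: [-3.141, -0.0, 1.357]
contact_force: [-0.7, 0.4, 0.3]
opening: 0.0448
```

Request:
{"fn": "carry_out", "kwargs": {
  "series": [
    [45,[0,0.4,0],[0,0,1]],
    [45,[0,0.4,-0.5],[0,0,1]],
    [45,[0,0.4,-0.7],[0,0,1]],
    [45,[0,0,-0.5],[0,0,1]],
    [45,[0,0,0],[0,0,0]]
  ]
}}

```text
time: 21.63
eef_pos: [0.5671, -0.0821, 0.2738]
tool_rot: [-3.135, -0.002, 1.635]
contact_force: [-1.0, 0.6, -0.9]
opening: 0.0448
```

Request:
{"fn": "carry_out", "kwargs": {
  "series": [
    [45,[0,-0.08,-0.9],[0,0,0]],
    [45,[0,0,-0.9],[0,0,0]],
    [45,[0,0,-0.8],[0,0,0]],
    [22,[0,0,0],[0,0,0]],
    [22,[0,0,0],[0,0,0]]
  ],
  "newtons": 20
}}

```text
time: 22.05
eef_pos: [0.5685, -0.0855, 0.2115]
tool_rot: [-3.14, -0.001, 1.632]
contact_force: [-0.2, -0.0, 0.2]
opening: 0.023
```

Request:
{"fn": "carry_out", "kwargs": {
  "series": [
    [22,[0,0,0],[0,0,0]],
    [22,[0,0,0],[0,0,0]],
    [22,[0,0,0],[0,0,0]]
  ]
}}

```text
time: 22.3
eef_pos: [0.5695, -0.0859, 0.2138]
tool_rot: [3.138, 0.001, 1.634]
contact_force: [0.6, 0.1, 0.1]
opening: 0.0221
```

Request:
{"fn": "carry_out", "kwargs": {
  "series": [
    [22,[0.1,0.02,-0.1],[0,0,0.3]],
    [22,[0.2,0.04,-0.1],[0,0,0.63]],
    [22,[0.2,0.04,0],[0,0,0.63]],
    [22,[0.2,0.04,0],[0,0,0.63]],
    [22,[0.2,0.04,0],[0,0,0.63]]
  ]
}}

```text
time: 22.72
eef_pos: [0.5904, -0.0812, 0.2069]
tool_rot: [-3.138, -0.001, 1.834]
contact_force: [-4.5, 0.5, 2.7]
opening: 0.022
```

Request:
{"fn": "carry_out", "kwargs": {
  "series": [
    [22,[0.18,0.08,0],[0,0,0.63]],
    [22,[0.18,0.08,0],[0,0,0.63]],
    [22,[0.18,0.08,0],[0,0,0.63]],
    [22,[0.18,0.08,0],[0,0,0.63]],
    [22,[0.18,0.08,0],[0,0,0.63]]
  ]
}}

```text
time: 23.13
eef_pos: [0.6132, -0.0719, 0.2069]
tool_rot: [-3.138, 0.0, 2.054]
contact_force: [-3.8, -2.5, 1.1]
opening: 0.0219
```

Request:
{"fn": "carry_out", "kwargs": {
  "series": [
    [22,[0.16,0.12,0],[0,0,0.63]],
    [22,[0.16,0.12,0],[0,0,0.63]],
    [22,[0.16,0.12,0],[0,0,0.63]],
    [22,[0.16,0.12,0],[0,0,0.63]],
    [22,[0.16,0.12,0],[0,0,0.63]]
  ]
}}

```text
time: 23.55
eef_pos: [0.6334, -0.0573, 0.207]
tool_rot: [-3.138, 0.001, 2.274]
contact_force: [-2.3, -4.2, -0.1]
opening: 0.0218
```

Request:
{"fn": "carry_out", "kwargs": {
  "series": [
    [22,[0.14,0.14,0],[0,0,0.63]],
    [22,[0.14,0.14,0],[0,0,0.63]],
    [22,[0.14,0.14,0],[0,0,0.63]],
    [22,[0.14,0.14,0],[0,0,0.63]],
    [22,[0.14,0.14,0],[0,0,0.63]]
  ]
}}

```text
time: 23.97
eef_pos: [0.6507, -0.0394, 0.2069]
tool_rot: [-3.139, -0.001, 2.493]
contact_force: [-3.7, -2.3, 2.5]
opening: 0.022
```

Request:
{"fn": "carry_out", "kwargs": {
  "series": [
    [22,[0.1,0.17,0],[0,0,0.63]],
    [22,[0.1,0.17,0],[0,0,0.63]],
    [22,[0.1,0.17,0],[0,0,0.63]],
    [22,[0.1,0.17,0],[0,0,0.63]],
    [22,[0.1,0.17,0],[0,0,0.63]]
  ]
}}

```text
time: 24.38
eef_pos: [0.6633, -0.0182, 0.207]
tool_rot: [-3.139, -0.001, 2.713]
contact_force: [-3.7, -3.2, 1.4]
opening: 0.0221
```

Request:
{"fn": "carry_out", "kwargs": {
  "series": [
    [22,[0.06,0.19,0],[0,0,0.63]],
    [22,[0.06,0.19,0],[0,0,0.63]],
    [22,[0.06,0.19,0],[0,0,0.63]],
    [22,[0.06,0.19,0],[0,0,0.5]],
    [22,[0.06,0.19,0],[0,0,0.4]]
  ]
}}

```text
time: 24.8
eef_pos: [0.6711, 0.0055, 0.207]
tool_rot: [-3.139, -0.001, 2.907]
contact_force: [-2.5, -3.7, -0.7]
opening: 0.0219
```

Request:
{"fn": "carry_out", "kwargs": {
  "series": [
    [22,[0.02,0.12,0],[0,0,0.3]],
    [22,[0.02,0.12,0],[0,0,0.3]],
    [22,[0.02,0.12,0],[0,0,0.3]],
    [22,[0.02,0.1,0],[0,0,0.2]],
    [22,[0.01,0.08,0],[0,0,0.2]]
  ]
}}

```text
time: 25.22
eef_pos: [0.6724, 0.0135, 0.2069]
tool_rot: [-3.126, -0.003, 2.998]
contact_force: [-8.8, -29.9, 3.2]
opening: 0.0226
```

Request:
{"fn": "carry_out", "kwargs": {
  "series": [
    [22,[0,0.06,0],[0,0,0.2]],
    [22,[0,0.06,0],[0,0,0.2]],
    [22,[0,0.06,0],[0,0,0.2]],
    [22,[0,0,0],[0,0,0]]
  ]
}}

```text
time: 25.55
eef_pos: [0.6722, 0.0144, 0.2068]
tool_rot: [-3.121, -0.005, 3.038]
contact_force: [-8.6, -36.1, 3.5]
opening: 0.0223
```

Request:
{"fn": "carry_out", "kwargs": {
  "series": [
    [22,[0,-0.1,0],[0,0,0]],
    [22,[0,-0.08,0],[0,0,0]],
    [22,[0,0,0],[0,0,0]]
  ]
}}

```text
time: 25.8
eef_pos: [0.6721, 0.0129, 0.2068]
tool_rot: [-3.128, -0.005, 3.037]
contact_force: [-8.3, -23.9, 3.0]
opening: 0.0221
```

Request:
{"fn": "carry_out", "kwargs": {
  "series": [
    [22,[-0.02,-0.12,0],[0,0,0]],
    [22,[0,0,0],[0,0,0]],
    [22,[0,0,0],[0,0,0]]
  ]
}}

```text
time: 26.05
eef_pos: [0.6719, 0.0123, 0.2069]
tool_rot: [-3.132, -0.004, 3.038]
contact_force: [-7.8, -17.4, 3.1]
opening: 0.0217
```

Request:
{"fn": "carry_out", "kwargs": {
  "series": [
    [22,[0.02,-0.2,0],[0,0,0]],
    [22,[0,0,0],[0,0,0]],
    [30,[0,0,0],[0,0,0]],
    [45,[0,0,0],[0,0,0]],
    [45,[0,0,0],[0,0,0]]
  ]
}}

```text
time: 26.47
eef_pos: [0.6737, 0.0131, 0.2072]
tool_rot: [3.14, 0.001, 3.039]
contact_force: [-0.2, 0.1, 0.8]
opening: 0.0453
```

Run:
```python
from h import *
s=arm.sense();print(s["eef_pos"],s["contact_force"],s["opening"])
t=look("top")
c=blob(t,(95,80,30),(125,255,255),(225,180,345,305)); W=cast(t,c,.067); r=cv2.minAreaRect(np.float32(W*1e3)); print("block",r)
```

```text
[0.67365123 0.01309698 0.20715652] [-0.2202816   0.11849461  0.83183744] 0.04526353354066952
block ((539.2382202148438, -53.52732849121094), (10.047869682312012, 41.32169723510742), 79.72367858886719)
```

Free of the post. Lift off and look.

Request:
{"fn": "carry_out", "kwargs": {
  "series": [
    [45,[0,0,0.4],[0,0,0]],
    [45,[0,0,1],[0,0,0]],
    [45,[0,0,1],[0,0,0]],
    [45,[0,0,1],[0,0,0]],
    [45,[0.3,-1,0.5],[0,0,0]]
  ]
}}

```text
time: 26.93
eef_pos: [0.6813, -0.0088, 0.3093]
tool_rot: [3.139, 0.005, 3.043]
contact_force: [-0.0, 0.2, 0.7]
opening: 0.0454
```

Request:
{"fn": "carry_out", "kwargs": {
  "series": [
    [45,[0,-1,0],[0,0,0]],
    [45,[0,-1,0],[0,0,0]],
    [45,[0,-1,0],[0,0,0]],
    [45,[0,-1,0],[0,0,0]],
    [45,[0,-1,0],[0,0,0]]
  ]
}}

```text
time: 27.35
eef_pos: [0.681, -0.1386, 0.3056]
tool_rot: [3.141, 0.001, 3.039]
contact_force: [-0.5, -1.2, -0.1]
opening: 0.0449
```

Request:
{"fn": "carry_out", "kwargs": {
  "series": [
    [45,[0,-1,0],[0,0,0]],
    [45,[0,-1,0],[0,0,0]],
    [45,[0,-1,0],[0,0,0]],
    [45,[0,-1,0],[0,0,0]],
    [45,[0,0,0],[0,0,0]]
  ]
}}

```text
time: 27.77
eef_pos: [0.6806, -0.2428, 0.3056]
tool_rot: [-3.139, 0.002, 3.034]
contact_force: [0.6, 0.6, 0.6]
opening: 0.0449
```

Run:
```python
from h import *
t=look("top");d=look("scene")
a=t["img"][180:310,225:345]; b=d["img"][200:340,260:430]
cv2.imwrite("pics/g7.png",np.hstack([cv2.resize(a,(340,400),interpolation=2),cv2.resize(b,(460,400),interpolation=2)]))
c=blob(t,(0,150,60),(8,255,255),(225,170,345,310)); W=cast(t,c,.060).mean(0); p=W-[.559,.029]; post=np.arctan2(p[1],p[0]); print("post",W,np.linalg.norm(p),post)
c0=np.array([.5673,-.0851])-[.559,.029]; dth=post-np.arctan2(c0[1],c0[0]); th=.0986+dth; print("turned",dth,"tray yaw",th)
R=np.array([[np.cos(dth),-np.sin(dth)],[np.sin(dth),np.cos(dth)]]); o=np.array([.559,.029])+R@(np.array([.481,.0207])-[.559,.029])
x=np.array([np.cos(th),np.sin(th)]);y=np.array([-x[1],x[0]])
for k,lo,hi in (("brown",(0,110,20),(12,255,150)),("black",(0,0,0),(180,255,45)),("tan+tray",(8,90,80),(24,255,255)),("block",(95,80,30),(125,255,255))):
    W=cast(t,blob(t,lo,hi,(235,215,325,280)),.057); q=W-o; q=np.c_[q@x,q@y]*1e3; print(k,q.min(0),q.max(0),cv2.minAreaRect(np.float32(W*1e3))[1:])
```

```text
post [0.6685334  0.00728197] 0.11166573949035899 -0.19573891708533353
turned 1.3024421048528474 tray yaw 1.4010421048528474
brown [ 46.72295539 -24.45669335] [102.15130439  28.8032336 ] ((52.7992057800293, 55.00065612792969), 74.48040771484375)
black [ 87.09470214 -23.64544684] [143.54107767  25.9882529 ] ((56.393402099609375, 49.59439468383789), 80.0904312133789)
tan+tray [  0.63323843 -25.02702989] [99.25069542 32.14905695] ((98.54359436035156, 57.02726745605469), 79.28276824951172)
block [-11.36926463 -16.90219776] [-0.85053075 18.34095733] ((10.460951805114746, 35.28457260131836), 79.72366333007812)
```

View pics/g7.png

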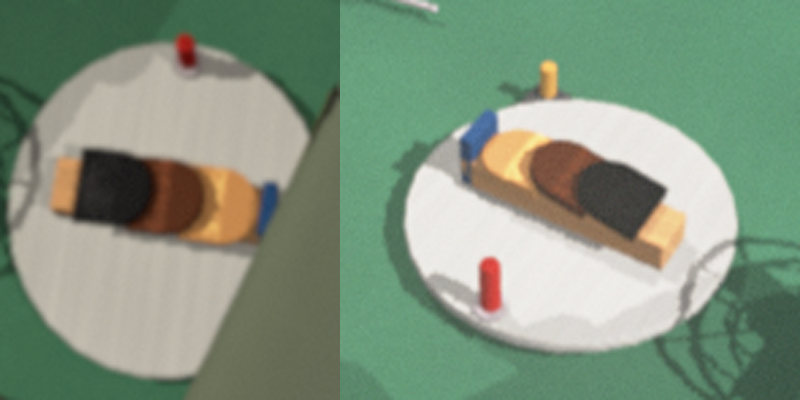

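Request:
{"fn": "carry_out", "kwargs": {
  "series": [
    [45,[-0.08,1,0],[0,0,0]],
    [45,[-0.08,1,0],[0,0,0]],
    [45,[-0.08,1,0],[0,0,0]],
    [45,[-0.08,1,0],[0,0,0]],
    [45,[-0.08,1,0],[0,0,0]]
  ]
}}

```text
time: 28.28
eef_pos: [0.6707, -0.1101, 0.3049]
tool_rot: [3.141, 0.0, 3.04]
contact_force: [0.5, 0.2, -0.3]
opening: 0.045
```

Request:
{"fn": "carry_out", "kwargs": {
  "series": [
    [45,[0,1,0],[0,0,0]],
    [45,[0,1,0],[0,0,0]],
    [45,[0,1,0],[0,0,0]],
    [45,[0,1,0],[0,0,0]],
    [45,[0,0.7,0],[0,0,0]]
  ]
}}

```text
time: 28.7
eef_pos: [0.6703, 0.0086, 0.305]
tool_rot: [3.14, -0.0, 3.041]
contact_force: [-0.3, -0.8, -0.2]
opening: 0.0447
```

Request:
{"fn": "carry_out", "kwargs": {
  "series": [
    [45,[0,0,-0.5],[0,0,0]],
    [45,[0,0,0],[0,0,0]]
  ]
}}

```text
time: 28.87
eef_pos: [0.6698, 0.0071, 0.29]
tool_rot: [3.142, -0.004, 3.042]
contact_force: [-0.8, -0.1, -0.9]
opening: 0.0448
```

Run:
```python
from h import *
s=arm.sense();print(s["eef_pos"],s["contact_force"],s["opening"])
d=look("scene"); np.save("sc.npy",d["img"])
c=blob(d,(0,150,60),(8,255,255),(270,240,345,335)); print(c.min(0),c.max(0)); b=c[:,1].max()
print("scene base",cast(d,[c[c[:,1]>=b-1].mean(0)],.022),"top",cast(d,[c[c[:,1]<=c[:,1].min()+1].mean(0)],.067),"mid",cast(d,[c.mean(0)],.045))
```

```text
[0.66978082 0.0070543  0.28995901] [-0.83136583 -0.1070479  -0.94346165] 0.04484961193658994
[312 291] [318 307]
scene base [[0.67360442 0.00759675]] top [[0.67535269 0.00756773]] mid [[0.67456616 0.00771569]]
```

Request:
{"fn": "carry_out", "kwargs": {
  "series": [
    [45,[0.12,0,-0.8],[0,0,0]],
    [45,[0,0,-0.9],[0,0,0]],
    [45,[0,0,-0.9],[0,0,0]],
    [45,[0,0,-0.7],[0,0,0]],
    [26,[0,0,0],[0,0,0]]
  ]
}}

```text
time: 29.33
eef_pos: [0.6714, 0.0035, 0.2042]
tool_rot: [-3.141, -0.01, 3.037]
contact_force: [-0.9, -0.1, -0.7]
opening: 0.0346
```

Request:
{"fn": "carry_out", "kwargs": {
  "series": [
    [22,[0,0,0],[0,0,0]],
    [22,[0,0,0],[0,0,0]],
    [22,[0,0,0],[0,0,0]]
  ]
}}

```text
time: 29.58
eef_pos: [0.6749, 0.0039, 0.2115]
tool_rot: [-3.141, 0.004, 3.038]
contact_force: [0.3, -0.2, 0.5]
opening: 0.0221
```

Request:
{"fn": "carry_out", "kwargs": {
  "series": [
    [22,[0,0.08,0],[0,0,0]],
    [22,[0,0.08,0],[0,0,0]],
    [22,[0,0,0],[0,0,0]]
  ]
}}

```text
time: 29.83
eef_pos: [0.6743, 0.0088, 0.2106]
tool_rot: [3.141, 0.002, 3.038]
contact_force: [-0.2, 0.2, 0.5]
opening: 0.022
```

Request:
{"fn": "carry_out", "kwargs": {
  "series": [
    [22,[0,0.08,0],[0,0,0]],
    [22,[0,0.08,0],[0,0,0]],
    [22,[0,0,0],[0,0,0]]
  ]
}}

```text
time: 30.08
eef_pos: [0.6742, 0.011, 0.2101]
tool_rot: [-3.137, 0.001, 3.039]
contact_force: [-0.2, -6.1, 2.7]
opening: 0.0218
```

```bash
cat > post.py <<'E'
from h import *
s=arm.sense();print(s["eef_pos"],s["contact_force"],s["opening"])
d=look("scene")
c=blob(d,(0,150,60),(8,255,255),(270,240,345,335)); print(c.min(0),c.max(0)); b=c[:,1].max()
print("base",cast(d,[c[c[:,1]>=b-1].mean(0)],.022))
c=blob(d,(95,80,30),(125,255,255),(300,230,360,290)); print("block px",c.mean(0),c.min(0),c.max(0))
c=blob(d,(95,80,30),(125,255,255),(300,230,360,290)) if 0 else c
d["img"]=np.load("sc.npy"); c=blob(d,(95,80,30),(125,255,255),(300,230,360,290)); print("block before",c.mean(0),c.min(0),c.max(0))
E
python3 post.py
```

```text
[0.67421921 0.010972   0.21009161] [-0.23970339 -6.14772298  2.68864651] 0.02176963509054409
[312 291] [317 307]
base [[0.67372304 0.00729095]]Traceback (most recent call last):
  File "post.py", line 6, in <module>
    c=blob(d,(95,80,30),(125,255,255),(300,230,360,290)); print("block px",c.mean(0),c.min(0),c.max(0))
  File "h.py", line 16, in blob
    c=max(cv2.findContours(m,cv2.RETR_EXTERNAL,cv2.CHAIN_APPROX_NONE)[0],key=cv2.contourArea)
ValueError: max() iterable argument is empty
```

Request:
{"fn": "carry_out", "kwargs": {
  "series": [
    [22,[0,0.06,0],[0,0,0]],
    [22,[0,0.06,0],[0,0,0]],
    [22,[0,0,0],[0,0,0]]
  ]
}}

```text
time: 30.38
eef_pos: [0.6743, 0.0118, 0.2101]
tool_rot: [-3.133, 0.002, 3.038]
contact_force: [-0.8, -12.2, 1.3]
opening: 0.0222
```

```bash
python3 post.py 2>/dev/null
```

```text
[0.67428314 0.0117528  0.21009562] [ -0.79142824 -12.1503341    1.3426031 ] 0.0222473626965247
[312 291] [318 307]
base [[0.67319874 0.00743097]]
```

Request:
{"fn": "carry_out", "kwargs": {
  "series": [
    [22,[0,-0.2,0],[0,0,0]],
    [22,[0,0,0],[0,0,0]],
    [45,[0,0,0],[0,0,0]],
    [45,[0,0,0],[0,0,0]],
    [45,[0,0,0],[0,0,0]]
  ]
}}

```text
time: 30.85
eef_pos: [0.6738, 0.0111, 0.2093]
tool_rot: [3.141, -0.0, 3.039]
contact_force: [-0.2, -0.7, -0.3]
opening: 0.0452
```

Request:
{"fn": "carry_out", "kwargs": {
  "series": [
    [45,[0,0,0.4],[0,0,0]],
    [45,[0,0,1],[0,0,0]],
    [45,[0,0,1],[0,0,0]],
    [45,[0,0,1],[0,0,0]],
    [45,[0,-1,0.5],[0,0,0]]
  ]
}}

```text
time: 31.27
eef_pos: [0.675, -0.0106, 0.3118]
tool_rot: [3.139, 0.006, 3.043]
contact_force: [1.2, -0.6, 1.1]
opening: 0.0454
```

Request:
{"fn": "carry_out", "kwargs": {
  "series": [
    [45,[-0.5,-1,0],[0,0,0]],
    [45,[-0.5,-1,0],[0,0,0]],
    [45,[-0.5,-1,0],[0,0,0]],
    [45,[-0.5,-1,0],[0,0,0]],
    [45,[-0.5,-1,0],[0,0,0]]
  ]
}}

```text
time: 31.68
eef_pos: [0.6109, -0.1402, 0.308]
tool_rot: [-3.141, 0.001, 3.039]
contact_force: [0.0, -1.1, 0.0]
opening: 0.0453
```

Request:
{"fn": "carry_out", "kwargs": {
  "series": [
    [45,[-0.5,-1,0],[0,0,0]],
    [45,[-0.5,-1,0],[0,0,0]],
    [45,[-0.5,-1,0],[0,0,0]],
    [45,[-0.5,-1,0],[0,0,0]],
    [45,[0,0,0],[0,0,0]]
  ]
}}

```text
time: 32.1
eef_pos: [0.5598, -0.2434, 0.308]
tool_rot: [-3.139, 0.0, 3.034]
contact_force: [0.2, 1.2, 0.2]
opening: 0.0451
```

```bash
python3 - <<'E'
from h import *
t=look("top");d=look("scene")
a=t["img"][180:310,225:345]; b=d["img"][200:340,260:430]
cv2.imwrite("pics/g8.png",np.hstack([cv2.resize(a,(340,400),interpolation=2),cv2.resize(b,(460,400),interpolation=2)]))
c=blob(t,(8,90,80),(24,255,255),(235,215,325,280))
th=np.radians(80); x=np.array([np.cos(th),np.sin(th)]);y=np.array([-x[1],x[0]])
W=cast(t,blob(t,(95,80,30),(125,255,255),(235,200,345,290)),.067); r=cv2.minAreaRect(np.float32(W*1e3)); print("block",r); o=np.array(r[0])/1e3+x*.0065-np.r_[0,0]
for k,lo,hi,z in (("brown",(0,110,20),(12,255,150),.057),("black",(0,0,0),(180,255,45),.057),("tan+tray",(8,90,80),(24,255,255),.053)):
    W=cast(t,blob(t,lo,hi,(235,200,325,285)),z); q=W-o; q=np.c_[q@x,q@y]*1e3; print(k,q.min(0),q.max(0),cv2.minAreaRect(np.float32(W*1e3))[1:])
E
python3 post.py 2>/dev/null
```

```text
block ((539.2916259765625, -53.292442321777344), (9.932525634765625, 41.32979965209961), 79.12297821044922)
brown [ 46.24473577 -29.85358708] [101.56138779  23.19140976] ((53.09884262084961, 54.26747131347656), 75.08406829833984)
black [ 84.7251124  -30.01983146] [143.34353154  20.4433127 ] ((58.48466873168945, 50.417354583740234), 79.55614471435547)
tan+tray [  0.20250347 -31.85095862] [99.19449934 25.48128284] ((98.93536376953125, 57.254005432128906), 79.28258514404297)
[ 0.56119742 -0.24028736  0.30777046] [ 0.21387484  0.19904837 -0.51902975] 0.04505475977051865
[312 291] [318 307]
base [[0.67360442 0.00759675]]
block px [310.94594595 246.48648649] [305 238] [317 255]
block before [309.96666667 248.1       ] [306 243] [315 254]
```

View pics/g8.png

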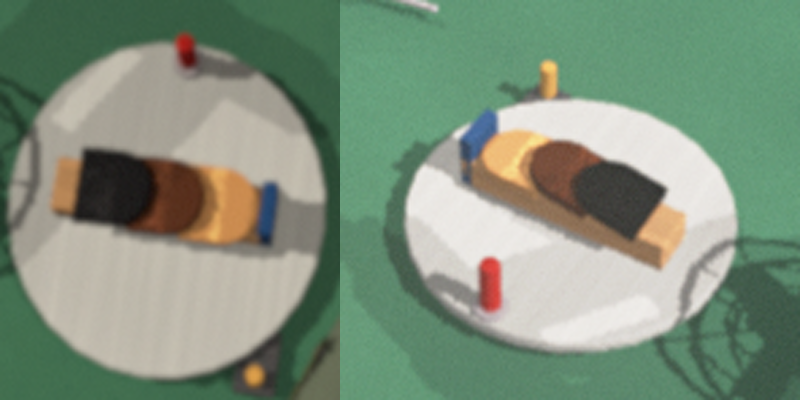

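```bash
python3 -c "
from cell import order; print(order.sign_off())"
```

```text
the job is handed in; nothing more can be done
None
```

The row is laid and the turntable is turned to its stop. I handed the job in at about 32 s of robot time, with the arm clear of everything.

**Row:** Before turning, the straight edges measured about 63, 103 and 143 mm from the block, for tan, brown and black. That gives laps of about 20 mm, with each lift within roughly 1 mm of the centre line. After turning, brown and black measured the same along the tray to within 2 mm. Tan's edge is now hidden under brown, so it was only checked by eye.

**Turntable:** It turned about 1.30 rad and stopped hard. The push force rose to 36 N there. A second push at 12 N did not move the post in the camera view, and it did not spring back. I could not read the joint angle itself, so "home" rests on that stop. It fits a starting angle of about 0.27 rad.

**Went wrong or disagreed:**
- The first grip on the brown lift closed above it; I opened the fingers, lowered and gripped it properly.
- After the turn, two estimates of the centre line differed. The one based on the hub put the lifts 1 to 3.5 mm off centre, and the one based on the block put them 3 to 5 mm off the other way. Both are inside the 9 mm limit.
- I did not measure the other things on the bench at the end, but the arm never went near them at low height.

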